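# Load the pot carrier and press its cover home on the hidden pin

### The arm

A 6-joint arm with a two-finger parallel gripper is mounted at the origin on the work surface. World frame = base frame: x ahead of the robot, y to its left, z up, the work surface at z = 0. Lengths are in m, angles in rad, forces in N, time in s.
With the tool pointing down it reaches from about 0.25 to 0.775 m from the base axis. Payload 4 kg.
Tool frame: the origin (TCP) lies on the mounting face of the last link; the fingertips stand 173 mm ahead of it and the grasp point (between the pads) lies 155 mm ahead of it; z points along the fingers, y is the line along which they close (so a half turn about z gives the same grasp; the last joint's range is limited). The gripper opens to 85 mm and grips with 20 to 120 N. Pads are 22 mm wide; open, the fingers measure 114 mm over their backs; the gripper's body (76 mm by 85 mm) begins 54 mm behind the grasp point. The pads swing forward as they close: fully open they stand 13 mm farther back than shut.
Start: joints at [1.017, 0.087, 1.371, -0, 1.684, -0.103], TCP at [0.24, 0.495, 0.405] pointing down, gripper open.
Joint ranges: [-3.1, 3.1], [-0.76, 2.03], [0.27, 2.55], [-1.08, 4.22], [0.17, 2.65], [-2.57, 2.57]. Speed limits (rad/s): [2.79, 2.79, 3.14, 3.14, 3.14, 3.14].

### API

Orientations are given as a unit quaternion [w, x, y, z].
In Python, from bench import * gives the robot as it stands.
- The arm moves only by the tool servo_tool, never from a script. Its argument "rows" is a list of rows, each a list of 3 entries, a list of its own where there are three numbers: the shift along the tool's x, y, z in cm, then the turn about the tool's z in degrees, then the closure, from 0 (fully open) to 1 (shut). A call has 1 to 20 rows; each row shifts and turns the commanded pose from where the row before left it, along the tool's axes as they then stand; what a row does not reach is not made up. A row lasts 1/10 s, in which the tool goes at most 50 mm and 8.59 degrees, less where a joint would pass 70% of its speed; a pose out of reach is approached as far as the arm can. A call is refused whole if a number of a shift passes 5 or a number of a turn 8.59, either way. A call with a gripper value outside its range is refused whole. The fingers move at their own pace and stop on an object; "force" is the grip in N (left out, the last holds). Time passes only in rows, so rows that do not move let the fingers close. It gives the time, the measured TCP pose, the force, the opening and the grip force at its end, in the units of the state.
- read_state(): the state, without advancing time (a new reading comes with each control period).
- snapshot(name): name is "scene" or "side" or "wrist"; returns a dict with "img" (480x640x3 uint8, red, green, blue), "z_map" (480x640 float32, m along the optical axis (not along the pixel's ray), 0 where there is no reading), "intrinsics" (3x3 intrinsics, pixels), "camera_from_world" (4x4, takes a point from world to camera coordinates); the wrist camera has in their place "tool_from_camera" (4x4, takes a point from camera to tool coordinates, whose origin is the TCP and whose axes are the flange's). Camera axes: x right, y up, looking along -z (the intrinsics and any distortion apply to the point x, -y, -z); pixel columns grow to the right and rows downward; lengths in m; the calibration is good to about 2 mm. The wrist camera is an equidistant fisheye: a pixel r from the principal point sees the ray r / f radians off the axis. A picture is of the moment at which its call begins: read the wrist's pose just before it.
- hand_in(): hands the job in; it is judged then, once.
The state is a dict: "time": time; "joint_pos": joint angles; "joint_vel": joint speeds; "joint_efforts": joint torques, N m; "position": TCP position; "eef_rot": TCP orientation; "contact_force": force on the tool from outside, world axes, zero at the start; "torque": the same for the moment, N m; "finger_gap": finger opening in m; "grip_force": force on a finger pad.
Only numpy, scipy, OpenCV 4.12 (cv2) and the standard library are available. Lean on these libraries where they do the work, as an engineer would, in place of code of your own. Each camera call takes 0.05 s, during which the arm holds its last target. There are 200 camera calls.

### The job

Stand the loose white pot upright in the empty cell of the aluminium carrier and let go of it. Then take the grey cover by its ridge, lay it lengthwise over the carrier, and slide it along until its blind socket finds the carrier's pin and the cover drops flat onto the sprung bed; press it down until the bed is at the bottom of its travel. Finish still holding the cover pressed down; the other pot and the tape rolls are to be left where they are.

Things in the scene. Friction and masses are not known exactly. Their poses are not given: they have to be found in the camera images.
- carrier: Fixed aluminium carrier, 70 (its x) by 190 mm (its y), outer walls 35 mm high, 5 mm thick. Origin at the centre of its underside, on the table; z up. Two cells, 60 by 60 mm inside, centred at y = +60 and -60 mm, floor 5 mm above the table. Between them a post, 70 (x) by 60 mm (y), with a sprung steel bed on top (85 mm high) and a pin through it: see bed_top.
- bed_top (a point): Centre of the bed's top, 85 mm above the table when up; axes as the carrier's. A fixed steel pin, 12 mm thick, last 6 mm tapered to a 6 mm flat tip, tip 97 mm above the table, stands through a slot along y: at x = 0 but anywhere from y = -15 to +15 mm, new each time. The pin is not tracked: see it before the cover hides it, or feel for it with the cover.
- bed (a joint): Travel of the sprung bed in m: 0 up, 0.006 at the bottom stop. Springs push up with about 6 N at 0 and 10 N at the bottom, so the cover's weight alone does not sink it; about 6 N of push on the cover bottoms it, more if the cover rubs on the pin.
- pot: The loose white screw-top pot, upright on the table between the carrier and the cover: straight-sided, 43 mm diameter, with a 44 mm lid from 50 mm up, 70 mm tall in all, about 0.12 kg. Origin at the centre of its underside, z up its axis.
- pot_in: An identical pot already standing in the other cell of the carrier; leave it there. Origin at the centre of its underside.
- pad: Thin grey felt disc (40 mm across, 1.5 mm, look only) on the floor at the centre of the empty cell: where the loose pot belongs. Which of the two cells it is varies. Origin at its underside, 5 mm above the table.
- cover: Rigid grey cover, about 0.3 kg, on the table right way up: plate 80 (x) by 190 (y) by 8 mm; on it along y a grip ridge 26 mm wide (x), 70 long, from 8 to 50 mm above the underside. Origin at the centre of the underside, z up. There a round socket, 15 mm wide, 22 mm deep, closed above. Either way round fits. Once on the pin the underside lies on the bed, 10 mm above the pots (4 mm pressed).
- tape_a: Bystander: white tape roll, 64 mm across, 18 mm high, flat on the table beyond the work. Origin at the centre of its underside.
- tape_b: Bystander: paper tape roll, 56 mm across, 24 mm high, flat on the table beyond the work. Origin at the centre of its underside.
Things that resemble listed ones, but are neither listed nor needed, are in the scene too. What is shaped like the pot but orange is not meant. Leave any blue look-alike of the carrier alone.

How it is judged:
By the outcome, as a careful person would: the job done as asked, in the order asked, and still so for the second after the job is handed in, while the arm keeps its last pose, push and grip.
It also fails if it takes over 67 s, if anything falls off the work surface, if the arm or the gripper's body presses on something with over 40 N, if the wrist force passes 120 N, or if a joint passes its speed limit or range.

## Working session

There is one attempt and no reset: what is moved stays moved. The work goes in short steps, Python scripts to look and compute and a tool call to move; the robot and the scene stay as the last step left them, time stands still between calls to the robot, and variables do not carry over. Pictures are saved under pics/ and viewed, at most 10 in all, crops included, and the job is handed in when it is done.

Besides the shell and the picture viewer there is one more tool, called after "Call:" in YAML: its name, and indented under it one key for each argument. servo_tool: Moves the arm, as the interface text tells. Its arguments: {"type":"object","properties":{"rows":{"type":"array","items":{"type":"array"}},"force":{"type":"number"}},"required":["rows"]}

```bash
mkdir -p pics; ls
cat > h.py <<'E'
from bench import *
import numpy as np, cv2
def snap(n,f):
    s=read_state(); d=snapshot(n); d['st']=s
    cv2.imwrite('pics/'+f+'.png',d['img'][:,:,::-1]); np.save('pics/'+f+'.npy',d,allow_pickle=True); return d
def load(f): return np.load('pics/'+f+'.npy',allow_pickle=True).item()
def world(d,u,v,z=None):
    K=d['intrinsics'];M=np.linalg.inv(d['camera_from_world'])
    r=np.array([(u-K[0,2])/K[0,0],-(v-K[1,2])/K[1,1],-1.])
    if z is None: p=r*d['z_map'][int(v),int(u)]; return M[:3,:3]@p+M[:3,3]
    w=M[:3,:3]@r; return M[:3,3]+w*(z-M[2,3])/w[2]
E
python3 - <<'E'
from h import *
s=read_state(); print(s['time'],s['position'],s['eef_rot'],s['finger_gap'])
a=snap('scene','scene0');b=snap('side','side0')
print(a['intrinsics'],a['camera_from_world'],b['camera_from_world'])
E
```

```text
pics
0.0 [0.23956216 0.49495769 0.40354748] [-3.26992739e-04  2.23468656e-01  9.74710510e-01 -1.03629908e-03] 0.0853290708079165
[[522.54078269   0.         323.80560215]
 [  0.         522.54078269 237.92714378]
 [  0.           0.           1.        ]] [[-0.03317928  0.99939293 -0.01062552 -0.00835755]
 [-0.85549607 -0.02290203  0.51730259  0.41518699]
 [ 0.51674521  0.02625382  0.8557366  -1.33708674]
 [ 0.          0.          0.          1.        ]] [[ 0.95121477 -0.30843803 -0.00751237 -0.50991356]
 [ 0.22129608  0.6651002   0.71321089 -0.18103022]
 [-0.21498488 -0.6800792   0.70090926 -0.88277151]
 [ 0.          0.          0.          1.        ]]
```

View pics/scene0.png

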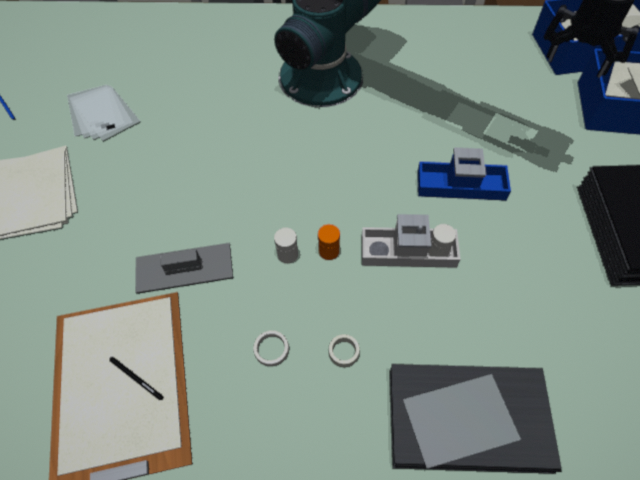

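View pics/side0.png

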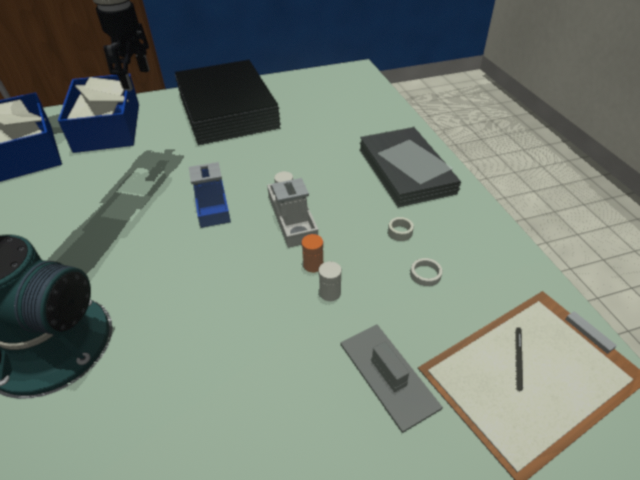

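The scene view has two pot-shaped things: white at (286,245) and orange at (329,242). The white one is meant. There are also two carriers: aluminium at (410,245), and blue at (464,178), which is to be left alone. The cover is at (183,267), the tape rolls at (271,348) and (344,350), and the empty cell with the pad at (379,248). I'll confirm in an enlarged crop and measure.

Run:
```python
from h import *
a=load('scene0'); c=a['img'][200:305,120:475,::-1]
cv2.imwrite('pics/crop0.png',cv2.resize(c,None,fx=2.25,fy=2.25,interpolation=cv2.INTER_CUBIC))
def cloud(d):
    v,u=np.mgrid[0:480,0:640];K=d['intrinsics'];z=d['z_map'];M=np.linalg.inv(d['camera_from_world'])
    p=np.stack([(u-K[0,2])/K[0,0]*z,-(v-K[1,2])/K[1,1]*z,-z],-1); return p@M[:3,:3].T+M[:3,3]
def rect(n,P):
    r=cv2.minAreaRect((P[:,:2]*1000).astype(np.float32)); print(n,len(P),np.round(r[0],1),np.round(r[1],1),round(r[2],1),'zmed',np.round(np.median(P[:,2])*1000,1),'mean',np.round(P.mean(0)*1000,1))
for nm in('scene','side'):
    d=load(nm+'0');W=cloud(d)
    ok=d['z_map']>0
    cx=lambda u,v:world(load('scene0'),u,v,0)
    def sel(c,rad,z0,z1):
        return W[ok&(np.hypot(W[...,0]-c[0],W[...,1]-c[1])<rad)&(W[...,2]>z0)&(W[...,2]<z1)]
    print(nm)
    rect('pot top',sel(cx(286,258),.05,.062,.08))
    rect('cover plate',sel(cx(184,268),.13,.004,.014))
    rect('cover ridge',sel(cx(184,268),.07,.044,.058))
    rect('orange',sel(cx(329,256),.04,.062,.08))
    rect('carrier rim',sel(cx(410,250),.12,.028,.040))
    rect('bed',sel(cx(410,250),.08,.081,.091))
    rect('potin',sel(cx(445,255),.05,.066,.08))
```

```text
scene
pot top 377 [525.3 -49.2] [43.5 42.5] 48.0 zmed 70.0 mean [527.1 -48.8  69.7]
cover plate 3811 [ 567.5 -248.3] [236.7 257.8] 61.4 zmed 7.6 mean [ 594.5 -263.6    7.6]
cover ridge 470 [ 563.2 -254.7] [28.8 69.9] 11.0 zmed 49.7 mean [ 564.5 -254.5   49.6]
orange 374 [515.7  34.5] [42.4 42.9] 47.5 zmed 69.9 mean [517.2  34.6  69.6]
carrier rim 835 [511.8 197. ] [ 73.8 190.9] 0.0 zmed 34.5 mean [525.3 191.5  34.2]
bed 898 [512.4 196.6] [72.  60.9] 0.4 zmed 85.2 mean [513.4 196.3  85.2]
potin 391 [513.2 256.1] [42.7 44.2] 57.6 zmed 74.9 mean [514.2 255.7  74.7]
side
pot top 353 [524.2 -49.2] [46.7 40. ] 71.2 zmed 69.5 mean [523.5 -51.6  69.1]
cover plate 5164 [ 600.9 -255.5] [182.6 208.3] 3.7 zmed 7.5 mean [ 586.9 -274.5    7.5]
cover ridge 627 [ 562.2 -255.1] [27.3 70.3] 11.9 zmed 49.6 mean [ 561.7 -257.5   49.5]
orange 304 [514.4  34.2] [43.7 42.9] 38.8 zmed 69.5 mean [513.5  31.8  68.9]
carrier rim 454 [511.4 197.4] [ 71.  196.4] 0.3 zmed 34.2 mean [504.5 158.6  33.7]
bed 496 [511.1 196.4] [70.3 64.7] 0.5 zmed 84.7 mean [510.9 194.4  84.7]
potin 164 [515.  250.3] [43.3 54.8] 35.5 zmed 74.8 mean [510.5 256.6  74.6]
```

View pics/crop0.png

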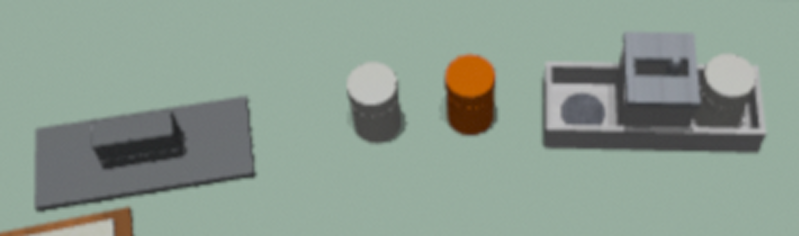

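The crop confirms it: white pot at crop (373,85), orange at (470,80), and the aluminium carrier with its pad at (582,110). The pin shows as a pale spot near (675,62), towards +y. The two cameras agree within about 1–2 mm. I'll align the tool and take a wrist look above the carrier on the way.

Call:
servo_tool:
  rows:
    - [[0,0,0],8,0]
    - [[0,0,0],8,0]
    - [[0,0,0],8,0]
    - [[0,0,0],8,0]
    - [[0,0,0],8,0]
    - [[0,0,0],8,0]
    - [[0,0,0],8,0]
    - [[0,0,0],8.2,0]
    - [[-3.3,3,0],0,0]
    - [[-3.3,3,0],0,0]
    - [[-3.3,3,0],0,0]
    - [[-3.3,3,0],0,0]
    - [[-3.3,3,0],0,0]
    - [[-3.3,3,0],0,0]
    - [[-3.3,3,0],0,0]
    - [[-3.3,3,0],0,0]
    - [[-3.3,3,0],0,0]
    - [[0,0,0],0,0]
  force: 40

```text
time: 1.9
position: [0.5122, 0.194, 0.4034]
eef_rot: [0.001, 0.71, 0.704, -0.001]
contact_force: [0.1, 1.3, 0.1]
finger_gap: 0.0857
grip_force: 0.0
```

```bash
cat >> h.py <<'E'
from scipy.spatial.transform import Rotation as Rn
def ray(d,u,v):
    K=d['intrinsics'];x=(u-K[0,2])/K[0,0];y=(v-K[1,2])/K[1,1];t=np.hypot(x,y)+1e-9
    return np.array([x/t*np.sin(t),-y/t*np.sin(t),-np.cos(t)])
def wpt(d,u,v,z):
    s=d['st'];q=np.array(s['eef_rot']);R=Rn.from_quat(q[[1,2,3,0]]).as_matrix();T=np.array(d['tool_from_camera'])
    o=R@T[:3,3]+s['position'];w=R@T[:3,:3]@ray(d,u,v); return o+w*(z-o[2])/w[2]
E
python3 - <<'E'
from h import *
d=snap('wrist','w1'); s=d['st'];print(s['time'],s['position'],s['eef_rot'],d['tool_from_camera'],d['intrinsics'])
E
```

```text
1.9 [0.51224336 0.19400141 0.40335062] [ 6.79484864e-04  7.09760105e-01  7.04442242e-01 -1.12227619e-03] [[-4.63098668e-04  9.50046956e-01  3.12106661e-01  7.94637844e-02]
 [ 9.99999709e-01  2.50944583e-04  7.19912211e-04 -6.51269554e-04]
 [ 6.05628929e-04  3.12106904e-01 -9.50046796e-01  3.12067137e-02]
 [ 0.00000000e+00  0.00000000e+00  0.00000000e+00  1.00000000e+00]] [[371.64829954   0.         320.60824889]
 [  0.         371.64829954 232.20553807]
 [  0.           0.           1.        ]]
```

View pics/w1.png

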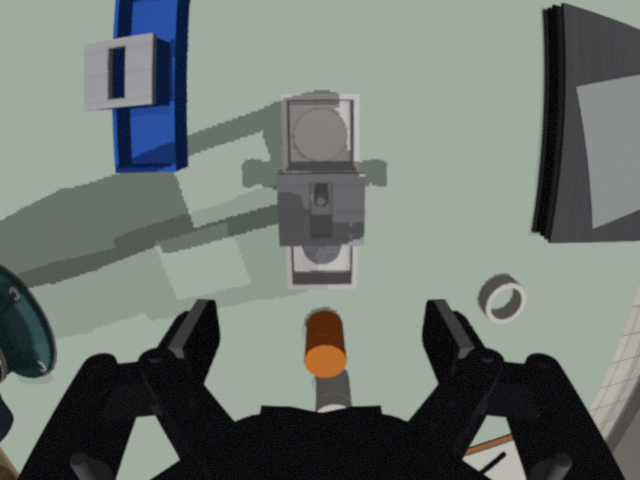

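The wrist view shows the bed from (278,174) to (365,246) with its slot along y. The pin is near (321,195), in the +y half, and the pad cell is near (322,255). I'll enlarge the pin.

Run:
```python
from h import *
d=load('w1'); c=d['img'][80:300,265:380,::-1]; c=cv2.convertScaleAbs(cv2.resize(c[85:175],None,fx=6,fy=6,interpolation=cv2.INTER_CUBIC),alpha=1.6)
cv2.imwrite('pics/crop1.png',c)
for n,u,v,z in [('bed',278,174,.085),('bed',362,174,.085),('bed',365,246,.085),('bed',278,246,.085),('pin',321,200,.097),('rim',281,95,.035),('rim',360,95,.035),('rim',357,289,.035),('rim',289,289,.035)]: print(n,np.round(wpt(d,u,v,z)*1000,1))
```

```text
bed [478.1 226.6  85. ]
bed [543.8 226.   85. ]
bed [547.7 166.   85. ]
bed [475.7 166.6  85. ]
pin [511.6 208.1  97. ]
rim [476.6 290.7  35. ]
rim [547.  290.2  35. ]
rim [547.4 100.6  35. ]
rim [478.2 101.1  35. ]
```

View pics/crop1.png

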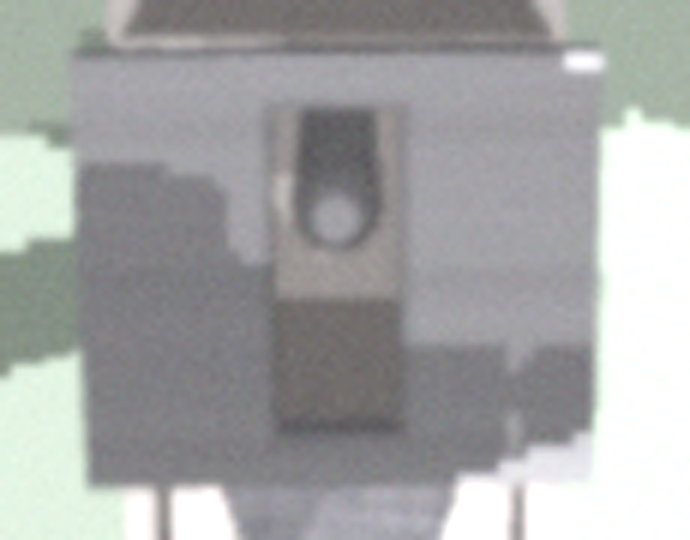

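The pin tip in the crop is at (338,215), which is image (321.3,200.8) and world about (0.512, 0.2075). That puts it 11 mm towards +y from the carrier centre at (0.512, 0.1965). Next I go to the pot.

Call:
servo_tool:
  rows:
    - [[-3.04,0.18,1.4],-0.4,0.3]
    - [[-3.04,0.18,1.4],0,0.3]
    - [[-3.04,0.18,1.4],0,0.3]
    - [[-3.04,0.18,1.4],0,0.2]
    - [[-3.04,0.18,1.4],0,0.2]
    - [[-3.04,0.18,1.4],0,0.2]
    - [[-3.04,0.18,1.4],0,0.2]
    - [[-3.04,0.18,1.4],0,0.2]
    - [[0,0,0],0,0.2]
    - [[0,0,0],0,0.2]
  force: 40

```text
time: 2.95
position: [0.5249, -0.0445, 0.2922]
eef_rot: [-0.001, 0.705, 0.709, 0.0]
contact_force: [0.6, 1.0, 0.2]
finger_gap: 0.0684
grip_force: 0.0
```

Run:
```python
from h import *
d=snap('wrist','w2'); s=d['st'];print(s['time'],s['position'],s['eef_rot'],s['finger_gap'])
```

```text
2.95 [ 0.52490773 -0.04446632  0.29217405] [-1.01999405e-03  7.04824371e-01  7.09381114e-01  1.06006888e-05] 0.06841265901491968
```

View pics/w2.png

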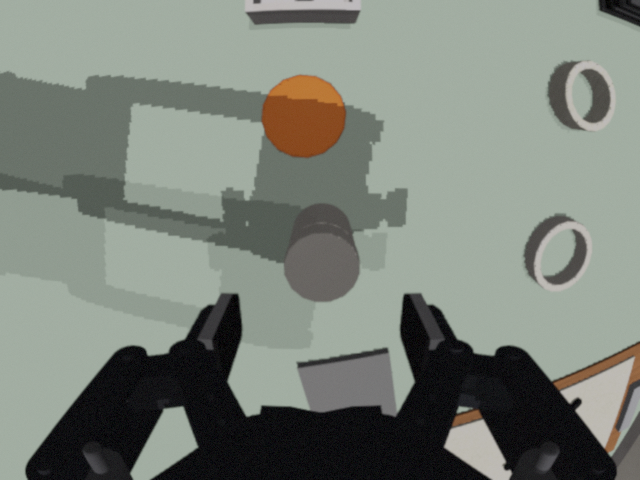

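The white pot's lid is centred at (322,263), midway between the fingers. I descend the remaining 79 mm.

Run:
```python
from h import *
d=load('w2'); print(wpt(d,322,263,.07),wpt(d,285,263,.07),wpt(d,359,263,.07),wpt(d,322,301,.07)); s=read_state();print(s['position'],s['eef_rot'])
```

```text
[ 0.52456145 -0.04547091  0.07      ] [ 0.50387492 -0.04566949  0.07      ] [ 0.54525555 -0.04539581  0.07      ] [ 0.52474134 -0.06960118  0.07      ]
[ 0.52511806 -0.04400515  0.29285014] [-3.97198347e-04  7.04447978e-01  7.09755407e-01  3.88999633e-04]
```

Call:
servo_tool:
  rows:
    - [[-0.5,0,0],0,0.2]
    - [[0,0,2],0,0.2]
    - [[0,0,2],0,0.2]
    - [[0,0,2],0,0.2]
    - [[0,0,1.9],0,0.2]
    - [[0,0,0],0,0.2]
    - [[0,0,0],0,0.2]

```text
time: 3.7
position: [0.5255, -0.0496, 0.2144]
eef_rot: [0.0, 0.704, 0.71, 0.0]
contact_force: [0.3, 1.1, 0.6]
finger_gap: 0.0681
grip_force: 0.0
```

Call:
servo_tool:
  rows:
    - [[0,0,0],0,0.35]
    - [[0,0,0],0,0.45]
    - [[0,0,0],0,0.6]
    - [[0,0,0],0,0.8]
    - [[0,0,0],0,0.8]
    - [[0,0,0],0,0.8]
    - [[0,0,0],0,0.8]
  force: 30

```text
time: 4.4
position: [0.5258, -0.0503, 0.2154]
eef_rot: [0.001, 0.705, 0.709, 0.001]
contact_force: [-0.3, 0.7, 5.6]
finger_gap: 0.0431
grip_force: 30.3
```

Call:
servo_tool:
  rows:
    - [[0,0,-1],0,0.8]
    - [[0,0,-2],0,0.8]
    - [[0,0,-3],0,0.8]
    - [[0,0,-3],0,0.8]
    - [[0,0,-1],0,0.8]
    - [[2,-0.1,0],0,0.8]
    - [[3,-0.25,0],0,0.8]
    - [[3,-0.25,0],0,0.8]
    - [[3,-0.25,0],0,0.8]
    - [[3,-0.25,0],0,0.8]
    - [[3,-0.25,0],0,0.8]
    - [[1.7,0,0],0,0.8]
    - [[0,0,0],0,0.8]
    - [[0,0,0],0,0.8]
    - [[0,0,0],0,0.8]

```text
time: 5.9
position: [0.5106, 0.1359, 0.3131]
eef_rot: [-0.0, 0.705, 0.709, -0.001]
contact_force: [0.3, 0.4, -1.5]
finger_gap: 0.0428
grip_force: 30.8
```

Run:
```python
from h import *
s=read_state();print(s['time'],s['position'],s['eef_rot'],s['finger_gap'],s['contact_force'])
d=snap('side','s2');e=snap('wrist','w3')
a=cv2.resize(d['img'][130:310,200:380],(400,400),interpolation=cv2.INTER_CUBIC);b=cv2.resize(e['img'],(400,300))
c=np.zeros((400,800,3),np.uint8);c[:,:400]=a;c[:300,400:]=b;cv2.imwrite('pics/m2.png',c[:,:,::-1])
```

```text
5.9 [0.51055778 0.13593585 0.31312909] [-1.02569142e-04  7.05138903e-01  7.09068973e-01 -5.55112817e-04] 0.04278641158994843 [ 0.31432259  0.44035966 -1.45703885]
```

View pics/m2.png

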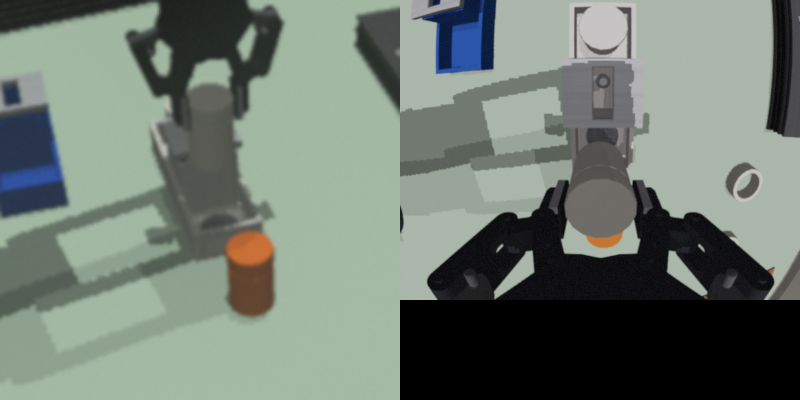

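The pot hangs upright in the fingers over the empty cell, lined up with it. The pad is still visible at (601,133) of the montage. I lower it.

Call:
servo_tool:
  rows:
    - [[0,0.1,2],0,0.8]
    - [[0,0,2],0,0.8]
    - [[0,0,2],0,0.8]
    - [[0,0,1.5],0,0.8]
    - [[0,0,1],0,0.8]
    - [[0,0,0.4],0,0.8]
    - [[0,0,0.1],0,0.8]
    - [[0,0,0],0,0.8]
    - [[0,0,0],0,0.8]

```text
time: 6.9
position: [0.512, 0.1368, 0.2248]
eef_rot: [0.001, 0.705, 0.709, 0.001]
contact_force: [0.3, 0.3, -1.0]
finger_gap: 0.0428
grip_force: 30.8
```

Call:
servo_tool:
  rows:
    - [[0,0,0.2],0,0.8]
    - [[0,0,0.1],0,0.8]
    - [[0,0,0.1],0,0.8]
    - [[0,0,0],0,0.8]
    - [[0,0,0],0,0.8]

```text
time: 7.4
position: [0.5116, 0.1368, 0.2204]
eef_rot: [0.0, 0.705, 0.709, 0.0]
contact_force: [-1.6, -0.1, 4.8]
finger_gap: 0.0428
grip_force: 31.2
```

Contact, so the pot is on the floor. I release it and rise.

Call:
servo_tool:
  rows:
    - [[0,0,0],0,0.4]
    - [[0,0,0],0,0.35]
    - [[0,0,0],0,0.3]
    - [[0,0,0],0,0.2]
    - [[0,0,0],0,0.2]
    - [[0,0,-1],0,0.2]
    - [[0,0,-2],0,0.2]
    - [[0,0,-3],0,0.2]
    - [[0,0,-3],0,0.2]
    - [[0,0,-2],0,0.2]
    - [[-3,0.4,0],0,0.2]
    - [[-4.8,0.6,0],1,0.2]
    - [[-4.8,0.6,0],-1,0.2]
    - [[-3,0.4,0],0,0.2]
    - [[0,0,0],0,0.2]

```text
time: 8.9
position: [0.532, -0.0227, 0.3306]
eef_rot: [0.001, 0.707, 0.708, -0.0]
contact_force: [0.4, 0.0, -0.5]
finger_gap: 0.0684
grip_force: 0.0
```

```bash
cat > m.py <<'E'
from h import *
def cloud(d):
    v,u=np.mgrid[0:480,0:640];K=d['intrinsics'];z=d['z_map'];M=np.linalg.inv(d['camera_from_world'])
    p=np.stack([(u-K[0,2])/K[0,0]*z,-(v-K[1,2])/K[1,1]*z,-z],-1); return p@M[:3,:3].T+M[:3,3]
def rect(n,W,c,rad,z0,z1):
    P=W[(np.hypot(W[...,0]-c[0],W[...,1]-c[1])<rad)&(W[...,2]>z0)&(W[...,2]<z1)]
    if len(P)<5: return print(n,'none')
    r=cv2.minAreaRect((P[:,:2]*1000).astype(np.float32)); print(n,len(P),np.round(r[0],1),np.round(r[1],1),round(r[2],1),'zmed',round(np.median(P[:,2])*1000,1))
E
python3 - <<'E'
from m import *
s=read_state();print(s['time'],s['position'],s['eef_rot'],s['finger_gap'],s['contact_force'])
d=snap('scene','s3');W=cloud(d)
rect('pot',W,(.512,.137),.03,.066,.08);rect('potin',W,(.512,.257),.03,.066,.08);rect('orange',W,(.516,.034),.04,.062,.08)
rect('ridge',W,(.563,-.255),.07,.044,.058)
# plate by dark grey colour
for nm in('scene0','side0'):
    D=load(nm);w=cloud(D);b=D['img'].astype(int);near=(np.hypot(w[...,0]-.563,w[...,1]+.255)<.13)&(w[...,2]>.003)&(w[...,2]<.012)&(b.sum(2)<330)&(abs(b[...,0]-b[...,2])<25)
    m=cv2.morphologyEx(near.astype(np.uint8),cv2.MORPH_OPEN,np.ones((3,3)));n,l,st,_=cv2.connectedComponentsWithStats(m)
    k=1+np.argmax(st[1:,4]);P=w[l==k];r=cv2.minAreaRect((P[:,:2]*1000).astype(np.float32));print('plate',r)
E
```

```text
8.9 [ 0.5320313  -0.02267748  0.33055509] [ 1.01856622e-03  7.06700344e-01  7.07512241e-01 -1.26432445e-04] 0.06840635599394178 [ 0.37977597  0.02426621 -0.5383343 ]
pot 384 [510.6 137.5] [43.3 43.6] 49.3 zmed 75.0
potin 393 [511.6 256.7] [42.8 44. ] 57.3 zmed 74.9
orange 378 [515.4  34.4] [42.8 43.2] 90.0 zmed 69.9
ridge 463 [ 563.2 -254.8] [28.2 70.3] 11.8 zmed 49.9
plate ((575.5125732421875, -301.47998046875), (77.17594909667969, 88.36447143554688), 10.816253662109375)
plate ((549.3687744140625, -262.88330078125), (27.183748245239258, 76.75282287597656), 29.794296264648438)
```

The pot stands upright in the cell at (511,137) with its top at 75 mm, and the other pots have not moved. I go above the cover.

Call:
servo_tool:
  rows:
    - [[-2,0.3,0],0,0.3]
    - [[-4,0.5,0],0,0.3]
    - [[-4,0.5,0],0,0.3]
    - [[-4,0.5,0],0,0.3]
    - [[-4,0.5,0.5],0,0.3]
    - [[-3.2,0.5,1],0,0.3]
    - [[-2,0.3,1],0,0.3]
    - [[0,0,0],-6,0.3]
    - [[0,0,0],-5.5,0.3]
    - [[0,0,0],0,0.3]
    - [[0,0,0],0,0.3]

```text
time: 10.05
position: [0.5646, -0.2499, 0.3047]
eef_rot: [-0.0, 0.63, 0.776, 0.0]
contact_force: [1.1, 0.5, -0.3]
finger_gap: 0.0597
grip_force: 0.0
```

Run:
```python
from h import *
d=snap('wrist','w4'); s=d['st'];print(s['time'],s['position'],s['eef_rot'],s['finger_gap'])
a=load('scene0')
C=np.array([world(a,120+u/2.25,200+v/2.25,.008) for u,v in[(37,128),(248,97),(254,173),(38,205)]]);print(C,C.mean(0))
```

```text
10.05 [ 0.56455078 -0.24991676  0.30465183] [-2.27097076e-04  6.30375998e-01  7.76289890e-01  2.35616816e-04] 0.05971665390416683
[[ 0.54449119 -0.35311345  0.008     ]
 [ 0.50706183 -0.16693025  0.008     ]
 [ 0.58419659 -0.15188428  0.008     ]
 [ 0.62030959 -0.33550727  0.008     ]] [ 0.5640148  -0.25185881  0.008     ]
```

View pics/w4.png

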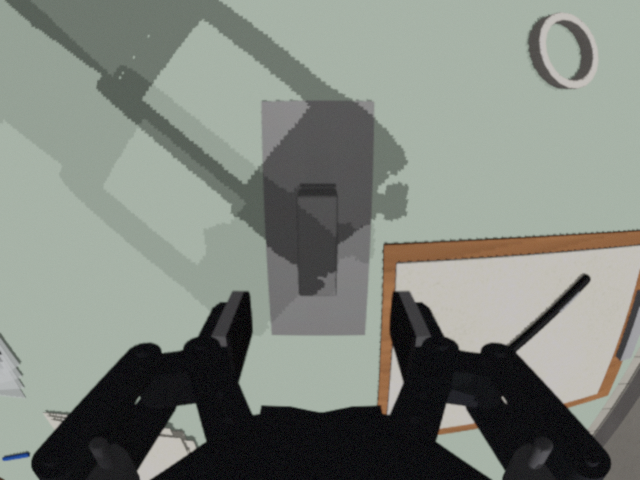

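The ridge shows aligned with the tool, with its top from (298,195) to (337,295), and the plate runs from (262,100) to (366,334). I measure both in world coordinates.

Run:
```python
from h import *
d=load('w4')
R=np.array([wpt(d,u,v,.05) for u,v in[(298,195),(337,195),(337,295),(298,295)]])
C=np.array([wpt(d,u,v,.008) for u,v in[(262,100),(375,100),(366,334.5),(272,334.5)]])
for Q in(R,C):
    print(Q.mean(0),[np.linalg.norm(Q[i]-Q[(i+1)%4]) for i in range(4)]); a=(Q[0]+Q[1]-Q[2]-Q[3]);print(np.degrees(np.arctan2(a[1],a[0])))
    t=np.radians(101.85);e=Q.mean(0)[:2]-d['st']['position'][:2];print('tool x,y mm',1000*e@[np.cos(t),np.sin(t)],1000*e@[np.sin(t),-np.cos(t)])
```

```text
[ 0.56248604 -0.25436663  0.05      ] [np.float64(0.02399737206790797), np.float64(0.0688370351081153), np.float64(0.026421315756757824), np.float64(0.06889152009006362)]
101.65623842444484
tool x,y mm -3.9310426273465278 -2.9345186596653066
[ 0.56308856 -0.25465391  0.008     ] [np.float64(0.07967926591360684), np.float64(0.1900412143942505), np.float64(0.08038983114999773), np.float64(0.19026446569853736)]
101.85265890779807
tool x,y mm -4.335922013674854 -2.4038290280981918
```

Call:
servo_tool:
  rows:
    - [[-0.4,-0.25,2],0,0.3]
    - [[0,0,3],0,0.3]
    - [[0,0,3],0,0.3]
    - [[0,0,2],0,0.3]
    - [[0,0,1.5],0,0.3]
    - [[0,0,0],0,0.4]
    - [[0,0,0],0,0.5]
    - [[0,0,0],0,0.6]
    - [[0,0,0],0,0.7]
    - [[0,0,0],0,0.8]
    - [[0,0,0],0,1]
    - [[0,0,0],0,1]
    - [[0,0,0],0,1]
  force: 80

```text
time: 11.4
position: [0.5633, -0.2558, 0.1919]
eef_rot: [0.002, 0.63, 0.776, 0.0]
contact_force: [0.5, -0.2, 5.7]
finger_gap: 0.0249
grip_force: 79.7
```

Call:
servo_tool:
  rows:
    - [[0,0,-0.5],0,1]
    - [[0,0,-1.5],0,1]
    - [[0,0,-3],0,1]
    - [[0,0,-4],0,1]
    - [[0,0,-4],0,1]
    - [[0,0,-2],0,1]
    - [[0,0,0],3,1]
    - [[0,0,0],4,1]
    - [[0,0,0],3,1]
    - [[0,0,0],1.8,1]
    - [[0,0,0],0,1]
    - [[0,0,0],0,1]

```text
time: 12.6
position: [0.5625, -0.2554, 0.3398]
eef_rot: [-0.0, 0.706, 0.708, 0.0]
contact_force: [-0.0, 0.7, -3.1]
finger_gap: 0.0246
grip_force: 78.9
```

Call:
servo_tool:
  rows:
    - [[1.5,-0.3,0],0,1]
    - [[3,-0.4,0],0,1]
    - [[4,-0.4,0],0,1]
    - [[4,-0.4,0],0,1]
    - [[4,-0.4,0],0,1]
    - [[4,-0.4,0],0,1]
    - [[4,-0.4,0],0,1]
    - [[4,-0.4,0],0,1]
    - [[4,-0.4,0],0,1]
    - [[4,-0.4,0],0,1]
    - [[4,-0.4,0],0,1]
    - [[2.5,-0.4,0],0,1]
    - [[1.2,-0.3,0],0,1]
    - [[0,0,0],0,1]
    - [[0,0,0],0,1]
    - [[0,0,0],0,1]

```text
time: 14.2
position: [0.5123, 0.1853, 0.3398]
eef_rot: [0.0, 0.707, 0.707, -0.0]
contact_force: [0.1, -0.5, -3.0]
finger_gap: 0.025
grip_force: 78.9
```

Run:
```python
from m import *
s=read_state();print(s['time'],s['position'],s['eef_rot'],s['finger_gap'],s['contact_force'],s['torque'])
for nm in('scene','side'):
    d=snap(nm,nm+'4');W=cloud(d);p=s['position'];m=(abs(W[...,0]-p[0])<.06)&(abs(W[...,1]-p[1])<.13)&(W[...,2]>.12)&(W[...,2]<.17)&(d['z_map']>0)
    P=W[m];print(len(P),np.percentile(P[:,2],[2,25,50,75,98]))
    A=np.c_[P[:,:2],np.ones(len(P))];k=abs(P[:,2]-np.median(P[:,2]))<.004
    print('plane',np.linalg.lstsq(A[k],P[k,2],rcond=None)[0]); r=cv2.minAreaRect((P[k][:,:2]*1000).astype(np.float32));print(r)
d=snap('wrist','w5')
```

```text
14.2 [0.512253   0.18526974 0.33975542] [ 2.60242619e-04  7.07250568e-01  7.06962892e-01 -1.89066843e-04] 0.02500040498241885 [ 0.10480902 -0.48420272 -2.99878854] [-0.04132319  0.00965405  0.0261043 ]
3309 [0.15007533 0.15501933 0.15605751 0.15708546 0.16239141]
plane [-0.00358915  0.0025406   0.15746391]
((511.92010498046875, 186.55728149414062), (84.3136215209961, 189.8516845703125), 0.1912565678358078)
1517 [0.14880166 0.1546791  0.1555636  0.1563904  0.16643008]
plane [-0.00108557  0.00316505  0.15562041]
((511.5766906738281, 184.1571044921875), (191.0207061767578, 80.9070053100586), 89.9193115234375)
```

View pics/w5.png

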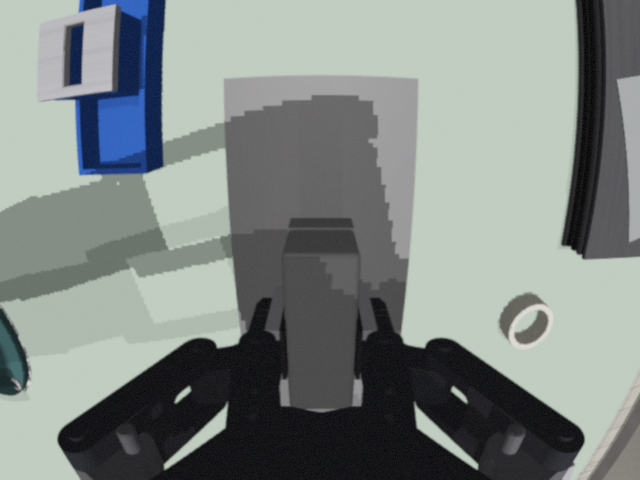

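The cover is level and square, with its centre at (0.512, 0.1855) and its underside at 0.148, 22 mm short of the pin. I lower it onto the pin tip about 12 mm short, then slide.

Call:
servo_tool:
  rows:
    - [[0.5,0,1],0,1]
    - [[0.4,0,2],0,1]
    - [[0,0,1.2],0,1]
    - [[0,0,0.5],0,1]
    - [[0,0,0.1],0,1]
    - [[0,0,0.1],0,1]
    - [[0,0,0],0,1]
    - [[0,0,0],0,1]

```text
time: 15.15
position: [0.5123, 0.1955, 0.2916]
eef_rot: [0.0, 0.707, 0.708, 0.001]
contact_force: [0.3, -0.1, -2.9]
finger_gap: 0.0249
grip_force: 78.9
```

Call:
servo_tool:
  rows:
    - [[0,0,0.1],0,1]
    - [[0,0,0.1],0,1]
    - [[0,0,0.05],0,1]
    - [[0,0,0],0,1]
    - [[0,0,0],0,1]

```text
time: 15.65
position: [0.5121, 0.1955, 0.2888]
eef_rot: [0.0, 0.707, 0.708, 0.0]
contact_force: [-1.8, -0.9, 0.9]
finger_gap: 0.0251
grip_force: 79.3
```

Contact with the pin tip (about 4 N), so I slide along +y.

Call:
servo_tool:
  rows:
    - [[0.15,0,0],0,1]
    - [[0.15,0,0],0,1]
    - [[0.15,0,0],0,1]
    - [[0.15,0,0],0,1]
    - [[0.15,0,0],0,1]
    - [[0.1,0,0],0,1]
    - [[0,0,0],0,1]
    - [[0,0,0],0,1]

```text
time: 16.45
position: [0.5119, 0.2041, 0.2877]
eef_rot: [-0.0, 0.707, 0.708, -0.0]
contact_force: [0.1, 0.6, -3.0]
finger_gap: 0.0247
grip_force: 79.2
```

The contact force is gone, so the socket is over the tip. I centre it and lower gently.

Call:
servo_tool:
  rows:
    - [[0.15,0,0],0,1]
    - [[0.15,0,0],0,1]
    - [[0,0,0.1],0,1]
    - [[0,0,0.1],0,1]
    - [[0,0,0.1],0,1]
    - [[0,0,0],0,1]
    - [[0,0,0],0,1]

```text
time: 17.15
position: [0.512, 0.2069, 0.2852]
eef_rot: [-0.0, 0.707, 0.708, -0.0]
contact_force: [-0.3, -0.3, -3.0]
finger_gap: 0.025
grip_force: 79.2
```

Call:
servo_tool:
  rows:
    - [[0,0,0.1],0,1]
    - [[0,0,0.1],0,1]
    - [[0,0,0.1],0,1]
    - [[0,0,0.1],0,1]
    - [[0,0,0],0,1]
    - [[0,0,0],0,1]

```text
time: 17.75
position: [0.5121, 0.207, 0.2812]
eef_rot: [-0.0, 0.707, 0.708, 0.0]
contact_force: [0.1, -0.1, -1.9]
finger_gap: 0.0246
grip_force: 79.2
```

Call:
servo_tool:
  rows:
    - [[0,0,0.1],0,1]
    - [[0,0,0.1],0,1]
    - [[0,0,0.1],0,1]
    - [[0,0,0.1],0,1]
    - [[0,0,0.1],0,1]
    - [[0,0,0.1],0,1]
    - [[0,0,0],0,1]
    - [[0,0,0],0,1]

```text
time: 18.55
position: [0.512, 0.207, 0.2759]
eef_rot: [0.0, 0.707, 0.708, 0.0]
contact_force: [-2.4, 0.8, 2.9]
finger_gap: 0.0251
grip_force: 79.6
```

Call:
servo_tool:
  rows:
    - [[0,0,0.1],0,1]
    - [[0,0,0.1],0,1]
    - [[0,0,0.1],0,1]
    - [[0,0,0.1],0,1]
    - [[0,0,0],0,1]
    - [[0,0,0],0,1]

```text
time: 19.15
position: [0.5121, 0.207, 0.2718]
eef_rot: [0.0, 0.707, 0.708, 0.0]
contact_force: [-3.0, -0.8, 5.7]
finger_gap: 0.0248
grip_force: 79.8
```

Call:
servo_tool:
  rows:
    - [[0,0,0.1],0,1]
    - [[0,0,0.1],0,1]
    - [[0,0,0],0,1]
    - [[0,0,0],0,1]

```text
time: 19.55
position: [0.512, 0.207, 0.2708]
eef_rot: [0.0, 0.707, 0.708, 0.0]
contact_force: [-5.6, -0.6, 9.1]
finger_gap: 0.025
grip_force: 80.6
```

Call:
servo_tool:
  rows:
    - [[0,0,0.1],0,1]
    - [[0,0,0.1],0,1]
    - [[0,0,0],0,1]
    - [[0,0,0],0,1]

```text
time: 19.95
position: [0.5119, 0.207, 0.2708]
eef_rot: [0.0, 0.707, 0.708, 0.001]
contact_force: [-8.7, -1.6, 16.7]
finger_gap: 0.0249
grip_force: 81.5
```

Run:
```python
from m import *
s=read_state();print(s['time'],s['position'],s['eef_rot'],s['contact_force'],s['torque'])
for nm in('scene','side'):
    d=snap(nm,nm+'6');W=cloud(d);p=s['position'];m=(abs(W[...,0]-p[0])<.06)&(abs(W[...,1]-p[1])<.13)&(W[...,2]>.078)&(W[...,2]<.097)&(d['z_map']>0)
    P=W[m];k=abs(P[:,2]-np.median(P[:,2]))<.004;P=P[k];print(len(P),np.median(P[:,2]))
    print('plane',np.linalg.lstsq(np.c_[P[:,:2],np.ones(len(P))],P[:,2],rcond=None)[0],cv2.minAreaRect((P[:,:2]*1000).astype(np.float32)))
    if nm=='scene': rect('orange',W,(.516,.034),.04,.062,.08)
d=load('side6');cv2.imwrite('pics/fin.png',cv2.resize(d['img'][120:320,180:440,::-1],None,fx=3,fy=3,interpolation=cv2.INTER_CUBIC))
```

```text
19.95 [0.51194298 0.2070304  0.27080232] [4.18608533e-04 7.06611445e-01 7.07601256e-01 7.43690150e-04] [-8.68475255 -1.58133412 16.70665937] [-0.52692074  1.57959866 -0.05475586]
2761 0.08726762693588519
plane [-0.00116747  0.00102942  0.08764689] ((511.4762878417969, 207.98716735839844), (190.97137451171875, 83.61195373535156), 89.84536743164062)
orange 374 [515.8  34.7] [42.7 42. ] 61.1 zmed 69.9
1229 0.08674035600568153
plane [0.00286998 0.00160876 0.08496346] ((511.2635498046875, 206.90692138671875), (81.06318664550781, 192.8990020751953), 0.06993243843317032)
```

View pics/fin.png

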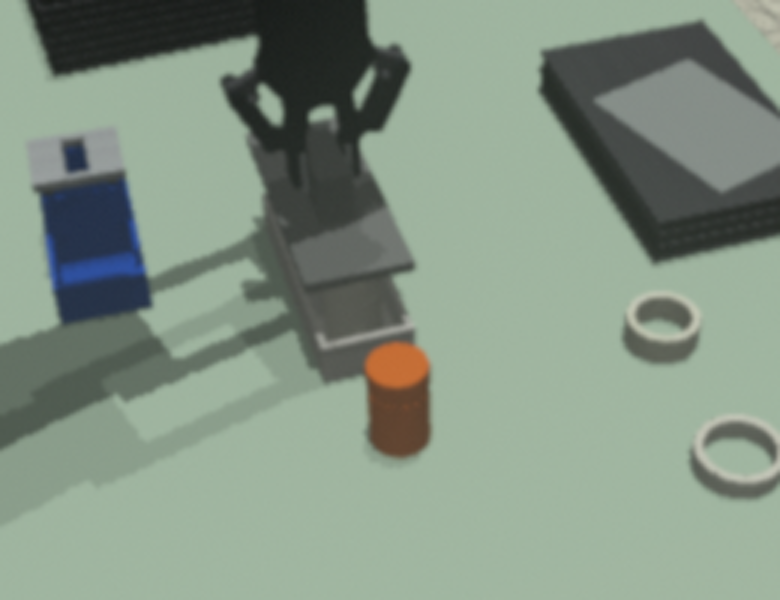

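The cover lies flat at (345,200) in the crop, over the carrier. Its top is at 87 mm, so the underside is at 79 mm and the bed is at its stop. The push rose to 17 N with no further travel, and the bystanders have not moved. I hand the job in.

```bash
python3 -c "
from bench import *
print(hand_in())"
```

```text
the job is handed in; nothing more can be done
None
```

The white pot stands in the empty cell, and the cover is on the pin, still gripped and pressed down with the bed at the bottom of its travel; I handed the job in at about 20 s, and the hand-in returned no verdict.

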